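# Warm a cup: load the warming drawer, shut it, set the heat slider

## Robot

A 6-joint arm with a two-finger parallel gripper is mounted at the origin on a cart in front of the work surface, level with it; the furniture and walls round the work are solid. World frame = base frame: x ahead of the robot, y to its left, z up, the work surface at z = 0. Lengths are in m, angles in rad, forces in N, time in s.
With the tool pointing down it reaches from about 0.35 to 0.8 m from the base axis. Payload 7.3 kg.
Tool frame: the origin (TCP) lies between the finger pads; the fingertips stand 25 mm ahead of it and the grasp point (between the pads) lies 6 mm ahead of it (r.tip_extent is the distance from the TCP to the fingertips, in m); z points along the fingers, y is the line along which they close (so a half turn about z gives the same grasp; the last joint's range is limited). The gripper opens to 85 mm and grips with 20 to 120 N. Pads are 22 mm wide; open, the fingers measure 114 mm over their backs; the gripper's body (76 mm by 85 mm) begins 54 mm behind the grasp point. The pads swing forward as they close: fully open they stand 13 mm farther back than shut.
Start: joints at [1.033, 0.342, 1.524, -0, 1.275, -0.146], TCP at [0.2, 0.485, 0.256] pointing down, gripper open.
Joint ranges: [-2.53, 2.53], [-0.77, 2.02], [0.04, 2.7], [-1, 4.14], [0.28, 2.66], [-3.11, 3.11]. Speed limits (rad/s): [2.57, 2.57, 3.14, 3.14, 3.14, 3.14].

## Interface

Orientations are given as a unit quaternion [x, y, z, w].
In Python, from workcell import r, command_gripper, optics gives the robot as it stands. The module is installed in compiled form; this text tells all that it offers. Calls block until the motion is done:
- r.reach(position, orientation): joint-space move of the TCP to a pose.
- r.move_straight(position, orientation=None, speed=0.15, max_force=None): straight line of the TCP; orientation=None keeps the orientation; speed is the mean speed in m/s. With max_force (N) it stops when the force on the tool has changed by that much, and returns True; else False.
- r.movej(angles): joint-space move.
- command_gripper(opening, force=None): finger opening in m; force is the grip in N (None keeps the last); returns when the fingers have stopped.
- r.hold(seconds).
- r.solve_ik(position, orientation): joint angles nearest the present ones, or None.
- r.read_state(): the state.
- optics.get_image(name): name is "scene" or "top" or "wrist"; returns (picture, depth): 420x560x3 uint8, red, green, blue; 420x560 float32, m along the optical axis (not along the pixel's ray), 0 where there is no reading.
- optics.camera_model(name): a dict with "K" (3x3 intrinsics, pixels), "R" (3x3) and "t" (3): a world point X has camera coordinates R X + t; the wrist camera has in their place "tool_from_camera" (4x4, takes a point from camera to tool coordinates, whose origin is the TCP and whose axes are the flange's). Camera axes: x right, y down, z forward; pixel columns grow to the right and rows downward; lengths in m; the calibration is good to about 2 mm. A picture is of the moment at which its call begins: read the wrist's pose just before it. camera_model takes no time and is no camera call.
A pose or a line that the arm cannot do raises r.PlanningError and nothing moves.
- r.finish_job(): hands the job in; it is judged then, once.
The state is a dict: "time_s": time; "joint_positions": joint angles; "dq": joint speeds; "tau": joint torques, N m; "eef_pos": TCP position; "eef_rot": TCP orientation; "contact_force": force on the tool from outside, world axes, zero at the start; "torque": the same for the moment, N m; "grip_width": finger opening in m; "grip_force": force on a finger pad.
Only numpy, scipy, OpenCV 4.12 (cv2) and the standard library are available. Lean on these libraries where they do the work, as an engineer would, in place of code of your own. Each camera call takes 0.05 s, during which the arm holds its last target. There are 200 camera calls.

## Task

Warm the white cup that stands mouth-down on the worktop: set it down gently, still mouth-down, inside the open drawer of the cup warmer, push the drawer fully shut, and only then slide the heat slider along the sloped panel until the white line on its grip is in line with the green pointer. Let go of everything and leave the tea box, mug and milk jug where they are.

Things in the scene. Friction and masses are not known exactly. Their poses are not given: they have to be found in the camera images.
- warmer: Cup warmer, a fixed grey and steel appliance, 220 wide (y) x 150 deep (x) x 253 high. Origin on the worktop under the middle of its front face; x into the appliance (away from the robot at yaw 0), y along its front to the left, z up. Place and yaw vary. Drawer below (opening up to z 89), a sloped dark panel with the heat slider above it, a steel shelf over the panel.
- panel (a point): Middle of the sloped panel's face, at x 42, y 0, z 130 of the warmer. The panel is 110 long and 220 wide, rises away from the robot at 40 degrees, from x 0, z 95 to x 84, z 165. Site axes: z = outward normal, (-0.643, 0, 0.766) of the warmer, y along the front, x up the slope. Fingers that point straight into the panel lean 40 degrees from vertical.
- shelf_edge (a point): Middle of the lower front edge of the fixed steel shelf over the panel, at x 30, z 245 of the warmer; the shelf is 220 wide and carries a rail (to z 265) and a stack of saucers. It covers the slider from above, so the gripper must come to the slider from the front, leaning 30 to 45 degrees. Axes as the warmer's.
- drawer (a joint): How far the drawer is open, in m: 0 fully shut, 0.12 fully open; it slides out along the warmer's -x. It starts nearly fully open and stays where it is left (about 1.5 N to move).
- drawer_floor (a point): Point on the drawer's inner floor, mid-width, 55 behind the inner face of the front panel, 14 above the worktop; moves with the drawer; axes as the warmer's. Inner space: x -55 to +69, y -90 to +90 of it, side walls 34 high; only the part before the warmer's front is open above. White front panel 12 thick, 212 wide, top 88 above the worktop: load here with the fingers closing along y.
- drawer_pull (a point): Middle of the outer edge of the drawer's pull, a dark bar 140 long (y), 14 high, 22 deep along the front panel; the point lies on its outer face, 33 before the warmer's front face when shut, 75 above the worktop. Moves with the drawer.
- cup: White porcelain cup standing mouth-down, 61 high, round body 58 across at the worktop and 44 at the top, with a handle. Origin at its underside, z up. The round body's axis lies 9 to +y of the origin; the handle points to -y and ends 38 from the origin. Grasp it from above round the body, fingers closing along its x. 0.19 kg. Starts on the worktop left or right of the warmer.
- slider (a joint): Position of the heat slider on its track in m: 0 at the right end, 0.15 at the left end; grows along the warmer's +y. At value v the grip stands at y = v - 0.075 of the warmer. About 2 N to move, stays where it is left.
- slider_grip (a point): Point to grip on the heat slider: inside the black grip, on its middle, 24 above the panel's face. The grip is a block 22 wide (y, the way it slides), 60 long along the slope, its top 34 above the panel, with a white line along its middle. Site axes: z = the panel's outward normal, y = sliding direction, x up the slope. Squeeze it along y.
- pointer: Green pointer fixed on the lower border of the panel, 10 wide (y), 20 long, 5 high. Origin at its middle on the panel's face; axes as the warmer's. It marks the heat to be set; its place along the panel's y varies.
- tea_box: Red card tea box, open top, 60 x 58 x 122 high, standing on the worktop left or right of the warmer; to be left alone. Origin under its middle, z up.
- mug: Wide white mug, 94 x 119 x 58 high, back right; to be left alone. Origin at its underside.
- jug: Small steel milk jug, 58 x 85 x 68 high, at the left; to be left alone. Origin at its underside.
Not all that is in view belongs to the job. Leave any red or turquoise look-alike of the cup alone.

How it is judged:
On the way, in this order (a step that is already met when the one before it is completed fails the run):
1. the cup stands mouth-down in the open drawer, let go (x of cup in the frame of drawer_floor between -0.055 and 0.07 m and y of cup in the frame of drawer_floor between -0.09 and 0.09 m and z of cup in the frame of drawer_floor between -0.008 and 0.008 m and angle between cup's own z axis and vertical below 0.1 rad and value of joint drawer above 0.07 m and contact force between the fingers and cup below 0.3 N), for 0.2 s.
2. the drawer is fully shut with the cup in it (x of cup in the frame of drawer_floor between -0.055 and 0.07 m and y of cup in the frame of drawer_floor between -0.09 and 0.09 m and z of cup in the frame of drawer_floor between -0.008 and 0.008 m and angle between cup's own z axis and vertical below 0.1 rad and value of joint drawer below 0.005 m), for 0.2 s.
3. the heat slider's white line is in line with the green pointer (y of slider_grip in the frame of pointer between -0.006 and 0.006 m), for 0.2 s.
At the end, for the whole second after the job is handed in: The cup stands mouth-down on the drawer's floor (within 8 mm of height, tilted less than 0.1 rad), at rest; the drawer is shut to within 5 mm; the slider's middle line is within 6 mm of the green pointer along the track, at rest (all of step 2 and all of step 3 and velocity of joint slider between -0.005 and 0.005 m/s and linear speed of cup below 0.02 m/s); the robot touches nothing.
It fails at once if the cup is let fall (faster than 0.6 m/s while the fingers do not hold it: a drop of about 2 cm) (linear speed of cup above 0.6 m/s and contact force between the fingers and cup below 0.3 N).
It fails at once if the red card tea box is moved more than 30 mm (distance of tea_box from where it was at the start of the episode above 0.03 m).
It fails at once if the wide white mug is moved more than 30 mm (distance of mug from where it was at the start of the episode above 0.03 m).
It fails at once if the steel milk jug is moved more than 30 mm (distance of jug from where it was at the start of the episode above 0.03 m).
It also fails if it takes over 72 s, if anything falls off the work surface, if the arm or the gripper's body presses on something with over 40 N, if the wrist force passes 120 N, or if a joint passes its speed limit or range.

## Working session

There is one attempt and no reset: what is moved stays moved. The work goes in short steps, each a Python script; the robot and the scene stay as the last script left them, time stands still between calls to the robot, and variables do not carry over. Pictures are saved under pics/ and viewed, at most 10 in all, crops included, and the job is handed in when it is done.

```bash
mkdir -p pics; python3 - <<'E'
from workcell import r, optics
import numpy as np, cv2
for n in ("scene","top"):
    im,d=optics.get_image(n); np.savez(f"pics/{n}0.npz",im=im,d=d,**optics.camera_model(n))
    cv2.imwrite(f"pics/{n}0.png",im[:,:,::-1]); m=optics.camera_model(n); print(n,m['R'],m['t'],m['K'])
print(optics.camera_model("wrist")); print(r.read_state(), r.tip_extent)
E
```

```text
scene [[-0.99953395  0.02662597  0.01493131]
 [ 0.01447916  0.84410938 -0.53597548]
 [-0.02687452 -0.53550949 -0.8441015 ]] [0.53247766 0.0647723  1.70638657] [[476.48401896   0.         271.02159332]
 [  0.         476.48401896 206.8731939 ]
 [  0.           0.           1.        ]]
top [[-0.0058567  -0.99997633 -0.00361057]
 [-0.98446383  0.00639941 -0.17547084]
 [ 0.17548979  0.0025268  -0.98447801]] [0.06293547 0.56168315 1.21368312] [[396.11108045   0.         280.89164393]
 [  0.         396.11108045 205.27182044]
 [  0.           0.           1.        ]]
{'K': array([[300.69892509,   0.        , 286.83435765],
       [  0.        , 300.69892509, 209.95553861],
       [  0.        ,   0.        ,   1.        ]]), 'tool_from_camera': array([[-4.96837590e-04, -9.54858975e-01, -2.97059071e-01,
         7.59521724e-02],
       [ 9.99999720e-01, -3.08068873e-04, -6.82272122e-04,
         5.89707485e-05],
       [ 5.59959005e-04, -2.97059327e-01,  9.54858860e-01,
        -1.17081416e-01],
       [ 0.00000000e+00,  0.00000000e+00,  0.00000000e+00,
         1.00000000e+00]])}
{'time_s': 0.1, 'joint_positions': array([ 1.03302969e+00,  3.42635358e-01,  1.52488739e+00, -7.87170722e-07,
        1.27537062e+00, -1.46000940e-01]), 'dq': array([ 0.00042764, -0.00333156, -0.00203035, -0.00096987,  0.00039779,
        0.00126281]), 'tau': array([ 2.25813077e-03, -4.34446800e+01, -2.46491343e+01, -2.10651558e-05,
        4.64243582e-03,  5.38554929e-06]), 'eef_pos': array([0.20028063, 0.48497165, 0.25571651]), 'eef_rot': array([ 1.94632424e-01,  9.80876035e-01, -6.12841986e-04, -2.17685016e-04]), 'contact_force': array([ 0.16475181,  0.5323459 , -0.35130352]), 'torque': array([-0.01651434, -0.01457037,  0.01928874]), 'grip_force': 0.0, 'grip_width': 0.0852456741733742} 0.025
```

View pics/scene0.png

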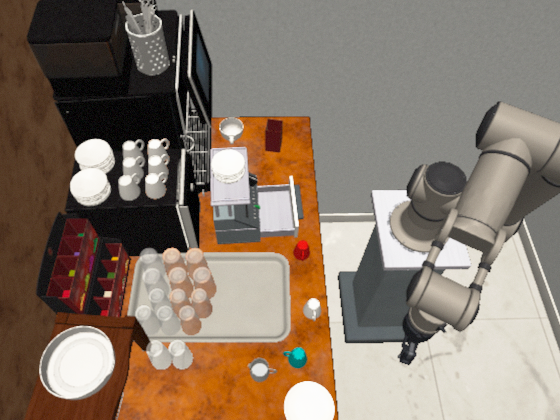

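View pics/top0.png

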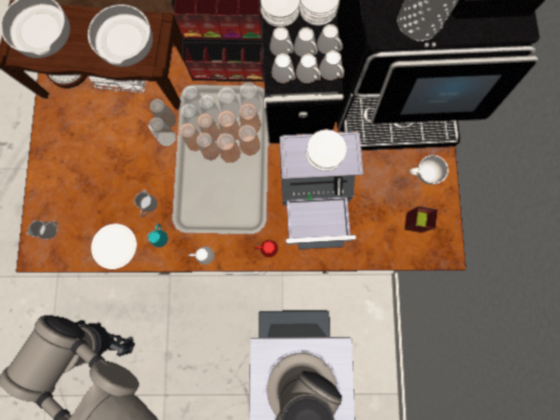

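The scene view shows the warmer at about (235,205), the white cup at (313,308), and the red and turquoise look-alikes at (302,250) and (297,356). In the top view the cup is at (203,255) with its handle to the left. The open drawer is at (320,220), the slider at about (338,185) and the green pointer at about (309,196). The tea box is at (421,219).

```bash
cat > h.py <<'E'
import numpy as np, cv2
from scipy.spatial.transform import Rotation as Rot
def cloud(f):
    z=np.load(f); d=z['d']; v,u=np.mgrid[:420,:560]; K=z['K']
    c=np.stack([(u-K[0,2])*d/K[0,0],(v-K[1,2])*d/K[1,1],d],-1)
    if 'T' in z: W=c@z['T'][:3,:3].T+z['T'][:3,3]
    else: W=(c-z['t'])@z['R']
    W[d==0]=np.nan
    return z['im'],W
def ground(): pass
def wristshot(name):
    from workcell import r,optics
    s=r.read_state(); im,d=optics.get_image("wrist"); m=optics.camera_model("wrist")
    B=np.eye(4); B[:3,:3]=Rot.from_quat(s['eef_rot']).as_matrix(); B[:3,3]=s['eef_pos']
    np.savez(f"pics/{name}.npz",im=im,d=d,K=m['K'],T=B@m['tool_from_camera']); cv2.imwrite(f"pics/{name}.png",im[:,:,::-1])
E
python3 - <<'E'
from h import *
im,W=cloud("pics/top0.npz")
for n,(u,v) in dict(cup=(203,255),handle=(193,255),red=(268,248),front_l=(288,240),front_r=(354,237),dfloor=(320,220),point=(309,196),grip=(338,185),shelfL=(281,175),shelfR=(358,175),tea=(421,215),tray=(220,200)).items(): print(n,W[v,u].round(3))
a=im[125:275,175:375]; cv2.imwrite("pics/topc.png",cv2.resize(a,(800,600),interpolation=cv2.INTER_CUBIC)[:,:,::-1])
# front panel top edge: points z .08-.095
for f in ("top0","scene0"):
    im,W=cloud(f"pics/{f}.npz"); z=W[...,2]
    print(f)
    for nm,m in dict(front=(z>.082)&(z<.093)&(W[...,0]<.62)&(W[...,0]>.3)&(W[...,1]>-.3)&(W[...,1]<.1),
      shelf=(z>.247)&(z<.258)&(abs(W[...,1]+.1)<.2)&(W[...,0]<.85),
      cup=(z>.055)&(z<.068)&(W[...,1]>.2)&(W[...,1]<.35)&(W[...,0]<.55),
      cuplow=(z>.012)&(z<.068)&(W[...,1]>.2)&(W[...,1]<.35)&(W[...,0]<.55)).items():
        P=W[m]; 
        if len(P)<4: print(nm,len(P)); continue
        print(nm,len(P),P.mean(0).round(4),P.min(0).round(3),P.max(0).round(3),[c.round(3).tolist() for c in cv2.boxPoints(cv2.minAreaRect(P[:,:2].astype(np.float32)))])
    g=(im[...,1]>im[...,0]*1.5+20)&(im[...,1]>im[...,2]*1.5+10)&(z>.05); print("green",W[g].round(3)[:12].tolist())
E
```

```text
cup [0.405 0.302 0.06 ]
handle [0.406 0.333 0.056]
red [0.426 0.1   0.061]
front_l [0.448 0.038 0.09 ]
front_r [ 0.456 -0.163  0.087]
dfloor [ 0.518 -0.067  0.018]
point [ 0.579 -0.026  0.111]
grip [ 0.602 -0.109  0.158]
shelfL [0.636 0.058 0.15 ]
shelfR [ 0.673 -0.2   -0.001]
tea [ 0.529 -0.388  0.041]
tray [0.589 0.262 0.003]
top0
front 449 [ 0.4506 -0.059   0.0865] [ 0.423 -0.163  0.082] [0.581 0.05  0.093] [[0.41999998688697815, 0.04399999976158142], [0.42899999022483826, -0.1679999977350235], [0.5820000171661377, -0.16200000047683716], [0.5730000138282776, 0.05000000074505806]]
shelf 2239 [ 0.6092 -0.0377  0.253 ] [-0.002 -0.162  0.247] [0.847 0.099 0.258] [[-0.0020000000949949026, 0.06700000166893005], [0.008999999612569809, -0.18700000643730164], [0.8479999899864197, -0.15199999511241913], [0.8379999995231628, 0.10100000351667404]]
cup 137 [0.4076 0.3096 0.0592] [0.39  0.289 0.055] [0.427 0.345 0.066] [[0.375, 0.328000009059906], [0.4009999930858612, 0.28200000524520874], [0.43299999833106995, 0.30000001192092896], [0.40700000524520874, 0.34599998593330383]]
cuplow 496 [0.4446
[... 1113 characters left out ...]
0033378601, 0.30000001192092896], [0.41499999165534973, 0.28299999237060547], [0.4399999976158142, 0.328000009059906], [0.4090000092983246, 0.3449999988079071]]
cuplow 489 [0.4488 0.2978 0.0333] [0.386 0.201 0.012] [0.516 0.35  0.064] [[0.38100001215934753, 0.34299999475479126], [0.4050000011920929, 0.18799999356269836], [0.5189999938011169, 0.20499999821186066], [0.4959999918937683, 0.36000001430511475]]
green [[0.588, -0.025, 0.109], [0.585, -0.024, 0.111], [0.581, -0.028, 0.104], [0.588, -0.024, 0.104], [0.585, -0.018, 0.114], [0.581, -0.024, 0.105], [0.578, -0.022, 0.107], [0.585, -0.02, 0.105], [0.581, -0.021, 0.103], [0.578, -0.023, 0.099], [1.121, 0.126, 0.196], [1.117, 0.127, 0.198]]
```

View pics/topc.png

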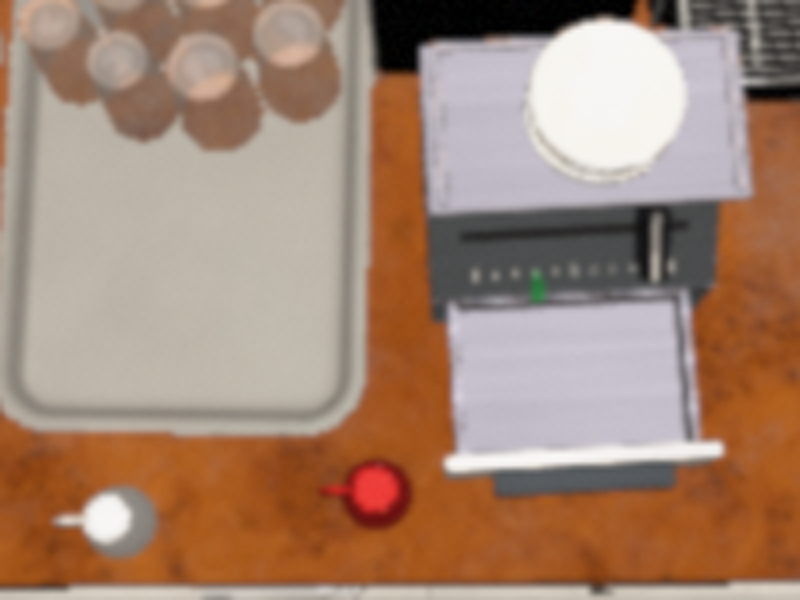

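```bash
cat >> h.py <<'E'
def quat(yaw,lean=0.):
    """tool z leans forward along yaw by `lean`; tool x points back to -heading, tool y = heading's left"""
    R=Rot.from_euler('z',yaw)*Rot.from_matrix(np.diag([-1.,1,-1]))*Rot.from_euler('y',lean)
    return R.as_quat()
E
python3 - <<'E'
from h import *
from workcell import r
print(Rot.from_quat(quat(0,.5)).as_matrix()[:,2])
r.reach([.40,-.03,.36],quat(0.04)); wristshot("w1")
r.reach([.40,-.10,.30],quat(0.04,.5)); wristshot("w2")
r.reach([.405,.30,.26],quat(np.pi/2)); wristshot("c1")
r.reach([.425,.33,.22],quat(np.pi/2)); wristshot("c2")
s=r.read_state(); print(s['time_s'],s['joint_positions'].round(2),s['eef_pos'])
a=np.hstack([cv2.imread(f"pics/{n}.png") for n in("w1","w2")]); b=np.hstack([cv2.imread(f"pics/{n}.png") for n in("c1","c2")])
cv2.imwrite("pics/m1.png",cv2.resize(np.vstack([a,b]),(800,600)))
for n in ("c1","c2"):
    im,W=cloud(f"pics/{n}.npz"); z=W[...,2]
    near=np.hypot(W[...,0]-.405,W[...,1]-.305)<.065
    for lo,hi in ((.003,.012),(.02,.03),(.03,.04),(.055,.07)):
        P=W[near&(z>lo)&(z<hi)]; print(n,lo,len(P),P.min(0).round(4),P.max(0).round(4),np.median(P,0).round(4)) if len(P) else 0
E
```

```text
[-0.47942554  0.         -0.87758256]
4.625 [ 0.52  0.4   1.55 -0.    1.2  -2.62] [0.4253051  0.32928674 0.21974622]
c1 0.003 125 [0.3812 0.2772 0.003 ] [0.4383 0.31   0.012 ] [0.4077 0.2827 0.0075]
c1 0.02 139 [0.3834 0.2804 0.0201] [0.4357 0.3465 0.03  ] [0.4076 0.2854 0.0251]
c1 0.03 188 [0.3851 0.2819 0.03  ] [0.4338 0.3475 0.0398] [0.4075 0.2885 0.0352]
c1 0.055 957 [0.391  0.2869 0.055 ] [0.4285 0.3426 0.0622] [0.4096 0.3065 0.0575]
c2 0.003 128 [0.3814 0.2772 0.0031] [0.4376 0.3207 0.0119] [0.4189 0.2844 0.0077]
c2 0.02 161 [0.3848 0.28   0.0201] [0.4349 0.3455 0.03  ] [0.4161 0.2865 0.0252]
c2 0.03 229 [0.3858 0.282  0.03  ] [0.4336 0.3468 0.04  ] [0.4154 0.2891 0.0351]
c2 0.055 1342 [0.3905 0.287  0.055 ] [0.4283 0.3434 0.0615] [0.4093 0.3064 0.0576]
```

View pics/m1.png

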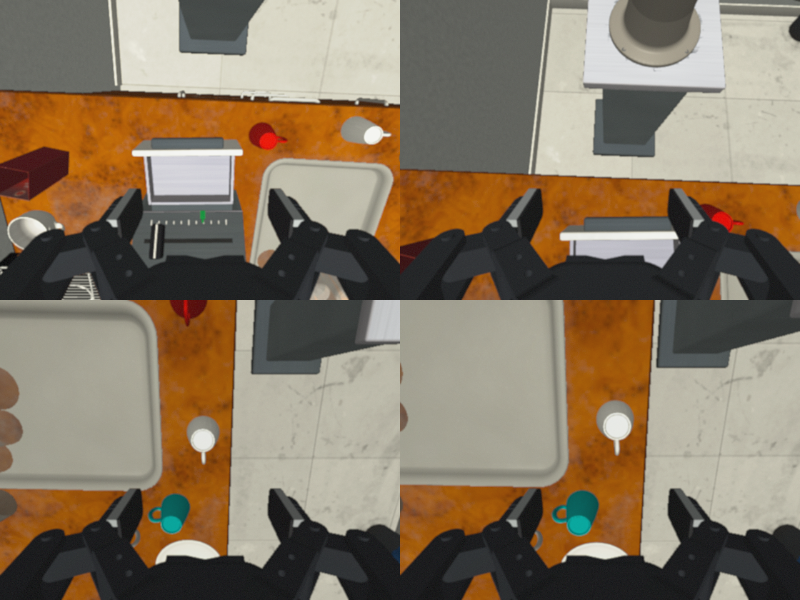

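The mosaic shows the warmer and the pointer (203,215) with the slider (157,240) in w1. In c1 the cup is at (203,435) and in c2 at (617,425), both clear for a grasp. My lean sign was reversed in w2. Next I fit the warmer geometry and pick up the cup.

```bash
sed -i "s/Rot.from_euler('y',lean)/Rot.from_euler('y',-lean)/" h.py; python3 - <<'E'
from h import *
for n in ("w1","top0","scene0"):
    im,W=cloud(f"pics/{n}.npz"); z=W[...,2]; x=W[...,0]; y=W[...,1]
    m=(z>.10)&(z<.16)&(x>.57)&(x<.66)&(y>-.17)&(y<.06); P=W[m]
    # robust plane fit
    for _ in range(8):
        A=np.c_[P[:,0],P[:,1],np.ones(len(P))]; c=np.linalg.lstsq(A,P[:,2],rcond=None)[0]; e=P[:,2]-A@c
        P=P[abs(e)<max(.002,1.5*e.std())]
    yaw=np.arctan2(c[1],c[0]); print(n,"panel",len(P),c.round(3),"slope",np.degrees(np.arctan(np.hypot(c[0],c[1]))).round(1),"yaw",yaw.round(4),"y",P[:,1].min().round(3),P[:,1].max().round(3))
    # drawer front panel top
    F=W[(z>.084)&(z<.092)&(x>.42)&(x<.48)&(y>-.18)&(y<.06)]
    if len(F)>10:
        f=np.polyfit(F[:,1],F[:,0],1); print(" front",len(F),"yaw",-np.arctan(f[0]).round(4),"x@-.06",np.polyval(f,-.06).round(4),"y",F[:,1].min().round(4),F[:,1].max().round(4),"x resid",np.percentile(F[:,0]-np.polyval(f,F[:,1]),[2,98]).round(4))
    Z=c[0]*x+c[1]*y+c[2]; h=(z-Z)*.766
    i=im.astype(int); box=(x>.54)&(x<.68)&(y>-.17)&(y<.06)&(z>.08)&(z<.22)
    g=box&(i[...,1]>i[...,0]+40)&(i[...,1]>i[...,2]+25); print(" pointer",g.sum(),np.median(W[g],0).round(4),W[g].min(0).round(4),W[g].max(0).round(4))
    s=box&(h>.027)&(h<.040); print(" grip",s.sum(),np.median(W[s],0).round(4),W[s].min(0).round(4),W[s].max(0).round(4))
    w=s&(i.min(-1)>120); 
    if w.sum(): print(" line",w.sum(),W[w].mean(0).round(4),W[w].min(0).round(4),W[w].max(0).round(4))
E
python3 - <<'E'
from h import *
from workcell import r,command_gripper as G
q=quat(np.pi/2)
r.reach([.4098,.306,.13],q); r.move_straight([.4098,.306,.039],speed=.08,max_force=8)
print(r.read_state()['eef_pos'].round(4)); G(.03,force=30); s=r.read_state(); print(s['grip_width'],s['grip_force'],s['eef_pos'].round(4))
r.move_straight([.4098,.306,.20],speed=.08); s=r.read_state(); print(s['grip_width'],s['grip_force'],s['contact_force'].round(1),s['time_s'])
E
```

```text
w1 panel 6999 [ 0.833  0.039 -0.383] slope 39.8 yaw 0.0474 y -0.163 0.056
 front 1268 yaw 0.0482 x@-.06 0.4507 y -0.167 0.0435 x resid [-0.0052  0.0059]
 pointer 115 [ 0.5782 -0.0276  0.1032] [ 0.5693 -0.0326  0.0945] [ 0.5899 -0.0219  0.1105]
 grip 853 [ 0.5999 -0.1104  0.1559] [ 0.5762 -0.1233  0.1305] [ 0.6242 -0.0995  0.174 ]
 line 185 [ 0.5983 -0.1114  0.1555] [ 0.5766 -0.1219  0.1305] [ 0.621  -0.1082  0.174 ]
top0 panel 641 [ 0.812  0.041 -0.369] slope 39.1 yaw 0.0509 y -0.162 0.058
 front 302 yaw 0.048 x@-.06 0.4473 y -0.1628 0.0445 x resid [-0.0187  0.0089]
 pointer 17 [ 0.5777 -0.0268  0.1055] [ 0.5726 -0.0303  0.0945] [ 0.5859 -0.0236  0.1114]
 grip 133 [ 0.5995 -0.1082  0.1566] [ 0.576  -0.1195  0.1328] [ 0.6236 -0.0984  0.1767]
 line 15 [ 0.587  -0.1111  0.1484] [ 0.5778 -0.1134  0.1386] [ 0.5953 -0.1082  0.1617]
scene0 panel 275 [ 0.809  0.035 -0.369] slope 39.0 yaw 0.0438 y -0.118 0.059
 front 132 yaw 0.0484 x@-.06 0.4501 y -0.1656 0.0438 x resid [-0.0181  0.008 ]
 pointer 16 [ 0.5812 -0.0234  0.1038] [ 0.5744 -0.0306  0.089 ] [ 0.5913 -0.0179  0.114 ]
 grip 63 [ 0.5968 -0.1054  0.1504] [ 0.5799 -0.1199  0.1337] [0.6708 0.0531 0.2194]
 line 8 [ 0.6272 -0.0303  0.18  ] [ 0.5901 -0.1132  0.146 ] [0.6621 0.0531 0.2165]
[0.4101 0.3062 0.0395]
0.050390304403118945 30.112346229885816 [0.4096 0.3061 0.0397]
0.05021214750717596 30.85633731301641 [ 0.3  0.1 -3. ] 8.9917
```

```bash
cat >> h.py <<'E'
YAW=.0478; O=np.array([.5764,-.0555,0])
def w2w(x,y,z): return O+Rot.from_euler('z',YAW).apply([x,y,z])
E
python3 - <<'E'
from h import *
from workcell import r,command_gripper as G
q=quat(YAW)
r.reach([.42,.03,.20],q); p=w2w(-.066,0,0)
def at(z): return [p[0],p[1],z]
r.move_straight(at(.20),speed=.12); r.move_straight(at(.075),speed=.08,max_force=10); print(r.read_state()['eef_pos'].round(4))
print(r.move_straight(at(.050),speed=.02,max_force=4)); s=r.read_state(); print(s['eef_pos'].round(4),s['contact_force'].round(1),s['grip_width'])
for wdt in (.054,.062,.08): G(wdt)
s=r.read_state(); print(s['eef_pos'].round(4),s['grip_width'],s['grip_force'])
r.move_straight(at(.20),speed=.1); r.move_straight(w2w(-.19,0,.24),speed=.15); wristshot("p1")
print(r.read_state()['time_s'])
im,W=cloud("pics/p1.npz"); z=W[...,2]; L=Rot.from_euler('z',-YAW).apply((W-O).reshape(-1,3)).reshape(W.shape)
m=(abs(L[...,1])<.08)&(L[...,0]>-.112)&(L[...,0]<0)
for lo,hi in ((.0,.02),(.06,.073),(.073,.082)):
    P=L[m&(z>lo)&(z<hi)]; print(len(P),np.median(P,0).round(4),P.min(0).round(3),P.max(0).round(3)) if len(P) else print(0)
from scipy.spatial.transform import Rotation
for nm,pp,l in (("pullfar",w2w(-.20,0,.091),.52),("pullshut",w2w(-.05,0,.091),.52),("slid",w2w(.0267,-.05,.148),.698)):
    print(nm,r.solve_ik(pp,quat(YAW,l)))
E
```

```text
[ 0.5108 -0.0587  0.0755]
True
[ 0.5105 -0.0586  0.0538] [ 1.3 -0.5  4.9] 0.04998844787015908
[ 0.5096 -0.0584  0.0529] 0.08006361267314703 0.0
17.4333
4520 [-0.0389  0.0149  0.0132] [-0.082 -0.08   0.011] [-0.    0.08  0.02]
974 [-0.0702  0.      0.0709] [-0.087 -0.022  0.06 ] [-0.028  0.021  0.073]
171 [-0.0662 -0.0011  0.0737] [-0.085 -0.019  0.073] [-0.048  0.018  0.076]
pullfar [-0.61691445  0.26795177  2.49263504  1.70167439  0.31428503  2.40681234]
pullshut None
slid [-0.43920096  0.42879405  1.98447905  1.29205214  0.31817955  3.04885113]
```

View pics/p1.png

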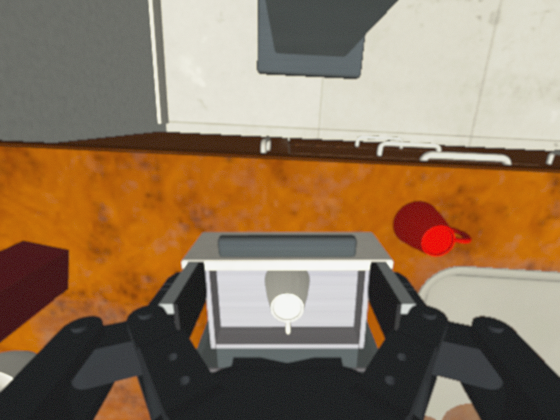

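The cup stands upright in the drawer, top at (287,307), handle towards the warmer. Next I check which poses are reachable for the push and the slider.

```bash
python3 - <<'E'
from h import *
from workcell import r
def f(nm,p,l):
    j=r.solve_ik(p,quat(YAW,l)); print(nm,round(l,2),None if j is None else np.round(j,2))
for l in (0,.2,.35):
    for x in (-.20,-.12,-.044): f(f"push{x}",w2w(x,0,.085),l)
for l in (.52,.6,.7,.78):
    d=Rot.from_euler('z',YAW).apply([np.sin(l),0,-np.cos(l)])
    for y in (-.057,-.01,.03):
        g=w2w(.0267,y,.148)
        f(f"grip{y}",g-.006*d,l); f(f"pre{y}",g-.09*d,l)
E
```

```text
push-0.2 0 [-0.37  0.35  2.12 -0.    0.68 -1.99]
push-0.12 0 [-0.3   0.45  1.91 -0.    0.77 -1.92]
push-0.044 0 [-0.25  0.56  1.71 -0.    0.88 -1.87]
push-0.2 0.2 [-0.45  0.29  2.26  0.23  0.43 -2.26]
push-0.12 0.2 [-0.35  0.39  2.07  0.16  0.51 -2.1 ]
push-0.044 0.2 [-0.29  0.49  1.87  0.12  0.6  -2.  ]
push-0.2 0.35 None
push-0.12 0.35 [-0.39  0.36  2.18  0.49  0.31 -2.46]
push-0.044 0.35 [-0.32  0.46  1.99  0.33  0.39 -2.22]
grip-0.057 0.52 [-0.41  0.42  1.85  0.53  0.45 -2.47]
pre-0.057 0.52 [-0.46  0.25  1.86  0.43  0.61 -2.38]
grip-0.01 0.52 [-0.32  0.41  1.88  0.47  0.4  -2.33]
pre-0.01 0.52 [-0.36  0.23  1.89  0.37  0.56 -2.25]
grip0.03 0.52 [-0.24  0.4   1.9   0.39  0.37 -2.19]
pre0.03 0.52 [-0.27  0.22  1.91  0.31  0.53 -2.11]
grip-0.057 0.6 [-0.43  0.42  1.91  0.8   0.37 -2.74]
pre-0.057 0.6 [-0.49  0.24  1.94  0.62  0.52 -2.58]
grip-0.01 0.6 [-0.34  0.4   1.94  0.75  0.32 -2.62]
pre-0.01 0.6 [-0.38  0.21  1.97  0.56  0.46 -2.44]
grip0.03 0.6 None
pre0.03 0.6 [-0.29  0.2   1.99  0.47  0.42 -2.29]
grip-0.057 0.7 [-0.46  0.42  1.99  1.27  0.33  3.06]
pre-0.057 0.7 [-0.53  0.23  2.04  0.97  0.44 -2.95]
grip-0.01 0.7 None
pre-0.01 0.7 [-0.42  0.2   2.08  0.94  0.36 -2.85]
grip0.03 0.7 None
pre0.03 0.7 [-0.31  0.19  2.09  0.88  0.3  -2.71]
grip-0.057 0.78 [-0.48  0.43  2.04  1.67  0.36  2.65]
pre-0.057 0.78 [-0.56  0.23  2.12  1.32  0.43  2.96]
grip-0.01 0.78 [-0.38  0.41  2.08  1.83  0.3   2.56]
pre-0.01 0.78 [-0.45  0.2   2.15  1.38  0.35  2.98]
grip0.03 0.78 None
pre0.03 0.78 None
```

```bash
python3 - <<'E'
from h import *
from workcell import r,command_gripper as G
q=quat(YAW,.2)
G(0.0); r.reach(w2w(-.205,0,.20),q); r.move_straight(w2w(-.205,0,.097),speed=.1)
r.move_straight(w2w(-.175,0,.097),speed=.05,max_force=10)
hit=r.move_straight(w2w(-.03,0,.097),speed=.04,max_force=14); s=r.read_state()
L=Rot.from_euler('z',-YAW).apply(s['eef_pos']-O); print(hit,L.round(4),s['contact_force'].round(1),s['time_s'])
r.move_straight(w2w(-.12,0,.097),speed=.1); r.move_straight(w2w(-.17,0,.28),speed=.15); wristshot("d1")
im,W=cloud("pics/d1.npz"); L=Rot.from_euler('z',-YAW).apply((W-O).reshape(-1,3)).reshape(W.shape)
m=(L[...,2]>.083)&(L[...,2]<.092)&(abs(L[...,1])<.09)&(L[...,0]<.02)&(L[...,0]>-.2); P=L[m]; print(len(P),np.percentile(P[:,0],[2,50,98]).round(4))
for l in (.52,.55):
  d=Rot.from_euler('z',YAW).apply([np.sin(l),0,-np.cos(l)])
  for y in (-.0565,.03):
    g=w2w(.042-.643*.026-.0092,y,.130+.766*.026-.0077)
    for b in (.006,.09): j=r.solve_ik(g-b*d,quat(YAW,l)); print(l,y,b,None if j is None else np.round(j,2))
E
```

```text
True [-0.0481  0.0003  0.0963] [ 0.3 -1.   0.5] 23.2917
774 [-0.0133 -0.0086  0.    ]
0.52 -0.0565 0.006 [-0.42  0.42  1.88  0.57  0.43 -2.51]
0.52 -0.0565 0.09 [-0.47  0.24  1.89  0.46  0.59 -2.42]
0.52 0.03 0.006 [-0.24  0.39  1.93  0.43  0.35 -2.23]
0.52 0.03 0.09 [-0.27  0.21  1.94  0.32  0.51 -2.14]
0.55 -0.0565 0.006 [-0.43  0.42  1.9   0.66  0.4  -2.61]
0.55 -0.0565 0.09 [-0.48  0.24  1.92  0.52  0.55 -2.49]
0.55 0.03 0.006 [-0.25  0.39  1.95  0.53  0.31 -2.33]
0.55 0.03 0.09 [-0.28  0.2   1.97  0.38  0.47 -2.2 ]
```

View pics/d1.png

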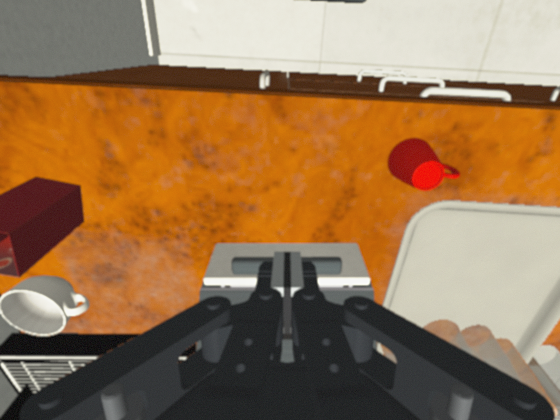

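The drawer looks shut, with its front at (285,265). I push once more as a check, then do the slider.

```bash
python3 - <<'E'
from h import *
from workcell import r,command_gripper as G
q=quat(YAW,.2); inv=lambda p: Rot.from_euler('z',-YAW).apply(np.array(p)-O).round(4)
r.move_straight(w2w(-.12,0,.097),q,speed=.15); r.move_straight(w2w(-.065,0,.097),speed=.1)
hit=r.move_straight(w2w(-.03,0,.097),speed=.02,max_force=18); s=r.read_state(); print(hit,inv(s['eef_pos']),s['contact_force'].round(1))
r.move_straight(w2w(-.10,0,.097),speed=.1); r.move_straight(w2w(-.14,-.03,.22),speed=.15); G(.055)
l=.53; d=Rot.from_euler('z',YAW).apply([np.sin(l),0,-np.cos(l)]); q=quat(YAW,l)
g=lambda y,b: w2w(.042-.643*.026-.0092,y,.130+.766*.026-.0077)-b*d
r.reach(g(-.0565,.10),q); hit=r.move_straight(g(-.0565,.006),speed=.05,max_force=8); s=r.read_state()
print(hit,(s['eef_pos']-g(-.0565,.006)).round(4),s['contact_force'].round(1))
if not hit:
    G(.01,force=25); s=r.read_state(); print(s['grip_width'],s['grip_force'],inv(s['eef_pos']))
    r.move_straight(g(.0282,.006),speed=.05,max_force=25); s=r.read_state(); print(inv(s['eef_pos']),s['grip_width'],s['contact_force'].round(1),s['time_s'])
E
```

```text
True [-0.0481  0.0004  0.0961] [-0.4  0.3 -0.3]
False [ 0.     -0.      0.0002] [-0.9 -0.4 -0.8]
0.021362593029633475 28.6467844247818 [ 0.013  -0.0565  0.1476]
[0.013  0.0286 0.1475] 0.02172378625667551 [-4.1 -0.3  4.6] 35.8
```

```bash
python3 - <<'E'
from h import *
from workcell import r,optics,command_gripper as G
l=.53; d=Rot.from_euler('z',YAW).apply([np.sin(l),0,-np.cos(l)])
G(.055); p=r.read_state()['eef_pos']; r.move_straight(p-.1*d,speed=.08); r.reach([.36,-.03,.36],quat(YAW)); 
r.hold(.3); wristshot("s1")
im,d=optics.get_image("top"); np.savez("pics/top1.npz",im=im,d=d,**optics.camera_model("top"))
print(r.read_state()['time_s'])
for n in ("s1","top1"):
    im,W=cloud(f"pics/{n}.npz"); L=Rot.from_euler('z',-YAW).apply((W-O).reshape(-1,3)).reshape(W.shape); x,y,z=np.moveaxis(L,-1,0)
    h=(z-.130)*.766-(x-.042)*.643; i=im.astype(int); box=(x>-.03)&(x<.1)&(abs(y)<.11)&(z>.08)&(z<.22)
    g=box&(i[...,1]>i[...,0]+40)&(i[...,1]>i[...,2]+25); s=box&(h>.028)&(h<.04)
    for nm,m in (("ptr",g),("grip",s),("line",s&(i.min(-1)>120))):
        if m.sum(): P=L[m]; print(n,nm,len(P),np.median(P,0).round(4),P[:,1].min().round(4),P[:,1].max().round(4))
cv2.imwrite("pics/s1c.png",cv2.resize(cv2.imread("pics/s1.png")[200:420,150:430],(700,550),interpolation=cv2.INTER_CUBIC))
E
```

```text
38.9167
s1 ptr 112 [0.0034 0.0273 0.1029] 0.0227 0.0331
s1 grip 383 [0.0083 0.028  0.1452] 0.0169 0.0388
s1 line 87 [0.0081 0.0292 0.1462] 0.0265 0.0307
top1 ptr 7 [-1.00e-04  2.88e-02  1.03e-01] 0.0255 0.0317
top1 grip 129 [0.0213 0.0309 0.1566] 0.0216 0.0399
top1 line 1 [0.0082 0.0313 0.1515] 0.0313 0.0313
```

View pics/s1c.png

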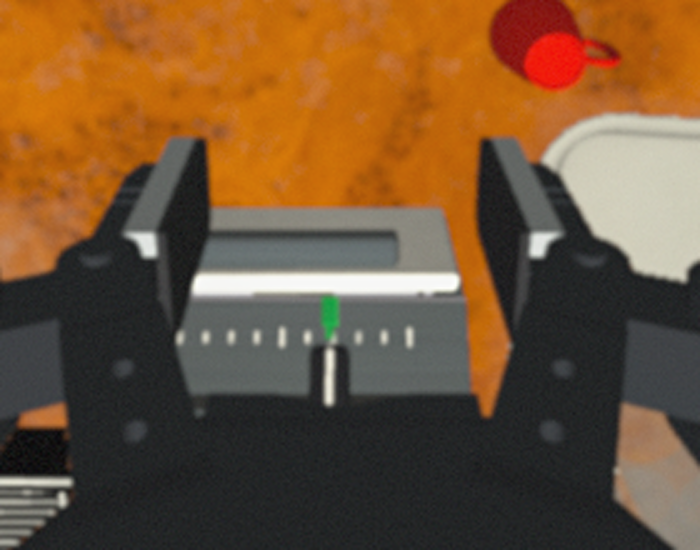

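The white line (329,375) is in line with the green pointer (330,315), with an offset of about 1–2 mm. The drawer is shut and the robot is clear of everything.

```bash
python3 -c "
from workcell import r
print(r.finish_job())"
```

```text
the job is handed in; nothing more can be done
None
```

I handed the job in at about 39 s of the 72 s limit, verdict not shown: the cup was upright on the drawer floor before I shut the drawer (not seen since), a second push met the stop at the same place, the slider's white line is within about 2 mm of the green pointer, and the gripper is open and clear.

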